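# Transfer a row of finds to the storage rack in reverse order

## Robot

A 6-joint arm with a two-finger parallel gripper is mounted at the origin on a cart in front of the work surface, level with it; the furniture and walls round the work are solid. World frame = base frame: x ahead of the robot, y to its left, z up, the work surface at z = 0. Lengths are in m, angles in degrees, forces in N, time in s.
With the tool pointing down it reaches from about 0.375 to 0.925 m from the base axis. Payload 5.7 kg.
Tool frame: the origin (TCP) lies at the very end of the fingers, on their centre line; the grasp point (between the pads) lies 19 mm behind it (r.pinch_z is the z of the grasp point in the tool frame, in m); z points along the fingers, y is the direction in which the jaws open and shut (so a half turn about z gives the same grasp; the last joint's range is limited). The gripper opens to 88 mm and grips with 3 to 60 N. Pads are 20 mm wide; open, the fingers measure 115 mm over their backs; the gripper's body (75 mm by 178 mm) begins 61 mm behind the grasp point.
Start: joints at [-70.995, 20.558, 86.54, -0, 72.909, -6.595], TCP at [0.259, -0.541, 0.223] pointing down, gripper open.
Joint ranges: [-170.27, 170.27], [-57.76, 135], [12.27, 136.19], [-55.21, 235.2], [11.17, 155.16], [-170.74, 170.74]. Speed limits (degrees/s): [136.94, 136.94, 180, 180, 180, 180].

## Interface

Orientations are given as a 3x3 rotation matrix whose columns are the frame's x, y, z axes.
In Python, from rig import r gives the robot as it stands.
- The arm moves only by the tool send_rows, never from a script. Its argument "steps" is a list of rows, each a list of 7 numbers: the shift along the world's x, y, z in mm, then the turn, a rotation vector about the world's x, y, z in rad, then the opening, from 0 (shut) to 1 (fully open). A call has 1 to 12 rows; each row shifts and turns the commanded pose from where the row before left it; what a row does not reach is not made up. A row lasts 1/12 s, in which the tool goes at most 41.7 mm and 7.16 degrees, less where a joint would pass 70% of its speed; a pose out of reach is approached as far as the arm can. A call with a gripper value outside its range is refused whole. The fingers move at their own pace and stop on an object; "force" is the grip in N (left out, the last holds). Time passes only in rows, so rows that do not move let the fingers close. It gives the time, the measured TCP pose, the force and the opening at its end, in the units of the state.
- r.get_state(): the state, without advancing time (a new reading comes with each control period).
- r.snapshot(name): name is "scene" or "top" or "wrist"; returns the picture (400x640x3 uint8, red, green, blue); there is no depth.
- r.camera_model(name): a dict with "fx", "fy", "cx", "cy" (pixels), "rvec" (rotation vector, rad) and "tvec" (3), from world to camera coordinates, as OpenCV has them. Camera axes: x right, y down, z forward; pixel columns grow to the right and rows downward; lengths in m; the calibration is good to about 2 mm. A picture is of the moment at which its call begins: read the wrist's pose just before it. camera_model takes no time and is no camera call; for the wrist camera it gives the pose at the moment of the call.
- r.hand_in(): hands the job in, once; it reports no verdict.
Trained networks look in the newest picture that a camera, given by its name, has taken for a name from the list of things; names that differ only in an ending like _2 or _b are one class to them, and where a whole thing is asked for, a point or a joint stands for the part that bears it (a point fixed in the world has none). Each returns a list of dicts, best first, with "p" (0 to 1); they miss things now and then, are a little off and sometimes report something else, mostly with a low value. They report only what shows in the picture. A call takes as long as a camera call.
- r.look_for(camera, thing): "centre" ([x, y, z] in m, in the coordinates of the camera as it stood for that picture, good to about 4 mm: the middle of the surface that is visible of it).
- r.masks_of(camera, thing): "mask" (400x640 bool, what is visible of it).
The state is a dict: "t": time; "joint_pos": joint angles; "dq": joint speeds; "effort": joint torques, N m; "ee_pos": TCP position; "eef_rot": TCP orientation; "force": force on the tool from outside, world axes, zero at the start; "torque": the same for the moment, N m; "gripper_width": opening from 0.0 (shut) to 1.0 (fully open).
Only numpy, scipy, OpenCV 4.12 (cv2) and the standard library are available. Lean on these libraries where they do the work, as an engineer would, in place of code of your own. Each camera call takes 0.05 s, during which the arm holds its last target. There are 200 camera calls.

## Task

Four finds lie in a row on the coloured pads of the dark steel drying rack. Move them to the empty wooden storage rack, one in the middle of each bay, with the row reversed: as seen from the robot, the find that was leftmost goes into the rightmost bay, the second from the left into the second from the right, and so on. Let each stand or lie as it did on its pad, and leave the pads on the drying rack.

Things in the scene. Friction and masses are not known exactly. Their poses are not given: they have to be found in the camera images.
- drying_rack: dark steel drying rack, 74 (x) x 312 mm (y), fixed; flat deck 16 mm above the table. Origin: centre of its underside. y runs along the row to the robot's left, x away from the robot (yaw 0.15 to 0.35). Bays centred at x = 0, y = -108, -36, 36, 108 mm. Ends reach 30 mm above the table, no other walls. A pad with a find in each bay. Nearer or farther of the two racks.
- storage_rack: light wooden storage rack, 74 (x) x 312 mm (y), fixed; flat deck 16 mm above the table. Origin: centre of its underside. y runs along the row to the robot's left, x away from the robot (yaw 0.15 to 0.35). Bays centred at x = 0, y = -108, -36, 36, 108 mm. Ribs 4 mm high and wide part the bays (68 mm each); ends reach 30 mm above the table. Empty. Nearer or farther of the two racks.
- bottle_neck_centre (a point): neck of a yellow glazed bottle, standing upright, round, about 38 mm across and 50 mm high, 38 g; starts on the blue pad. The point is its centre, 25 mm above its underside; z points up. Grasp it round the sides.
- lid_knob_find_centre (a point): dark grey round knob of a pot lid, about 29 mm across and 21 mm high, 18 g; starts on the white pad. The point is its centre, 10.5 mm above its underside; z points up. Grasp it round the middle.
- red_sherd_centre (a point): orange-red pot sherd, 32 mm along its x, 52 mm along its y, 14 mm high, 15 g, lying flat; starts on the green pad with its y along the row (within 0.2 rad). The point is its centre, 7 mm above its underside. Grasp it across its x (32 mm).
- black_sherd_centre (a point): black pot sherd, 40 mm along its x, 28 mm along its y, 13 mm high, 14 g, lying flat (rocked up to 0.15 rad); starts on the yellow pad with its x along the row (within 0.2 rad). The point is its centre, 6.5 mm above its underside. Grasp it across its y (28 mm).
- pad_blue: fixed blue foam pad, 60 x 60 x 3 mm, on the deck of the drying rack; the yellow bottle neck lies on it at every start. It stays where it is, so it still shows which bay that find came from. Origin: centre of its underside (16 mm above the table). Which of the four bays it is in changes.
- pad_white: fixed white foam pad, 60 x 60 x 3 mm, on the deck of the drying rack; the dark lid knob lies on it at every start. It stays where it is, so it still shows which bay that find came from. Origin: centre of its underside (16 mm above the table). Which of the four bays it is in changes.
- pad_green: fixed green foam pad, 60 x 60 x 3 mm, on the deck of the drying rack; the red sherd lies on it at every start. It stays where it is, so it still shows which bay that find came from. Origin: centre of its underside (16 mm above the table). Which of the four bays it is in changes.
- pad_yellow: fixed yellow foam pad, 60 x 60 x 3 mm, on the deck of the drying rack; the black sherd lies on it at every start. It stays where it is, so it still shows which bay that find came from. Origin: centre of its underside (16 mm above the table). Which of the four bays it is in changes.

How it is judged:
By the outcome, as a careful person would: the job done as asked, in the order asked, and still so for the second after the job is handed in, with the robot touching nothing.
It also fails if it takes over 93 s, if anything falls off the work surface, if the arm or the gripper's body presses on something with over 40 N, if the wrist force passes 120 N, or if a joint passes its speed limit or range.

## Working session

There is one attempt and no reset: what is moved stays moved. The work goes in short steps, Python scripts to look and compute and a tool call to move; the robot and the scene stay as the last step left them, time stands still between calls to the robot, and variables do not carry over. Pictures are saved under pics/ and viewed, about 12 in all and at most 16, crops included, and the job is handed in when it is done.

Besides the shell and the picture viewer there is one more tool, called after ">>>" as name([rows], argument=value, ...), one row to a line, values as JSON. send_rows: Moves the arm, as the interface text tells. Its arguments: {"type":"object","properties":{"steps":{"type":"array","items":{"type":"array","items":{"type":"number"}}},"force":{"type":"number"}},"required":["steps"]}

```bash
ls; mkdir -p pics; cat > h.py <<'E'
import numpy as np, cv2
from rig import r
def cam(n):
    c=r.camera_model(n); R=cv2.Rodrigues(np.array(c["rvec"],float))[0]
    return c,R,np.array(c["tvec"],float).ravel()
def c2w(n,p):
    c,R,t=cam(n); return R.T@(np.array(p)-t)
def px2w(n,uv,z):
    c,R,t=cam(n); o=-R.T@t
    d=R.T@np.array([(uv[0]-c["cx"])/c["fx"],(uv[1]-c["cy"])/c["fy"],1])
    return o+d*(z-o[2])/d[2]
def w2px(n,p):
    c,R,t=cam(n); q=R@np.array(p)+t
    return np.array([c["fx"]*q[0]/q[2]+c["cx"],c["fy"]*q[1]/q[2]+c["cy"]])
def save(n,f):
    im=np.array(r.snapshot(n)); cv2.imwrite("pics/"+f,im[:,:,::-1]); return im
E
python3 - <<'E'
from h import *
for n in ("top","scene"):
    save(n,n+"1.png")
    print(n,-cam(n)[1].T@cam(n)[2])
    for th in ["drying_rack","storage_rack","bottle_neck_centre","lid_knob_find_centre","red_sherd_centre","black_sherd_centre","pad_blue","pad_white","pad_green","pad_yellow"]:
        if n=="scene" and th.startswith("pad"): continue
        for d in r.look_for(n,th)[:2]: print(n,th,round(d["p"],2),c2w(n,d["centre"]).round(3))
print(r.get_state())
E
```

```text
pics
top [0.4233079  0.26558188 0.88559379]
top drying_rack 0.42 [0.579 0.342 0.017]
top drying_rack 0.21 [0.609 0.204 0.017]
top storage_rack 0.85 [0.454 0.271 0.013]
top bottle_neck_centre 0.61 [0.571 0.406 0.064]
top lid_knob_find_centre 0.56 [0.6   0.27  0.032]
top lid_knob_find_centre 0.16 [0.582 0.34  0.03 ]
top red_sherd_centre 0.63 [0.587 0.34  0.029]
top black_sherd_centre 0.73 [0.619 0.196 0.03 ]
top pad_blue 0.58 [0.559 0.409 0.014]
top pad_green 0.71 [0.577 0.341 0.014]
top pad_yellow 0.69 [0.609 0.205 0.018]
scene [0.0351549  0.71908143 0.6105255 ]
scene drying_rack 0.85 [0.57  0.322 0.014]
scene drying_rack 0.58 [0.555 0.413 0.06 ]
scene storage_rack 0.87 [0.449 0.293 0.012]
scene bottle_neck_centre 0.73 [0.554 0.413 0.061]
scene lid_knob_find_centre 0.56 [0.6   0.273 0.035]
scene red_sherd_centre 0.65 [0.581 0.346 0.034]
scene black_sherd_centre 0.47 [0.619 0.198 0.029]
scene black_sherd_centre 0.42 [0.448 0.296 0.013]
{'t': 0.9, 'joint_pos': array([-7.09944514e+01,  2.05560925e+01,  8.65386912e+01,  1.59146503e-04,
        7.29105138e+01, -6.59343150e+00]), 'dq': array([-0.00151503,  0.0433524 , -0.0913163 ,  0.01130065, -0.08022009,
       -0.00996245]), 'effort': array([-1.41103861e-03, -5.15332174e+01, -2.71125680e+01,  6.75672060e-02,
        2.45439308e-02, -1.12640376e-05]), 'ee_pos': array([ 0.25923776, -0.54107071,  0.22264545]), 'eef_rot': array([[ 9.01840571e-01,  4.32068958e-01, -2.76002429e-05],
       [ 4.32068958e-01, -9.01840567e-01,  8.82843659e-05],
       [ 1.32539152e-05, -9.15436312e-05, -9.99999996e-01]]), 'force': array([-0.04428558,  0.30561087,  0.16912224]), 'torque': array([-0.01925635, -0.01529948,  0.01203462]), 'gripper_width': 1.0015922256872205}
```

```bash
python3 - <<'E'
import cv2
for n in("top","scene"):
    i=cv2.imread(f"pics/{n}1.png"); print(n)
i=cv2.imread("pics/top1.png"); cv2.imwrite("pics/top1b.png",cv2.resize(i,(800,500),interpolation=cv2.INTER_CUBIC))
E
```

```text
top
scene
```

View pics/top1.png

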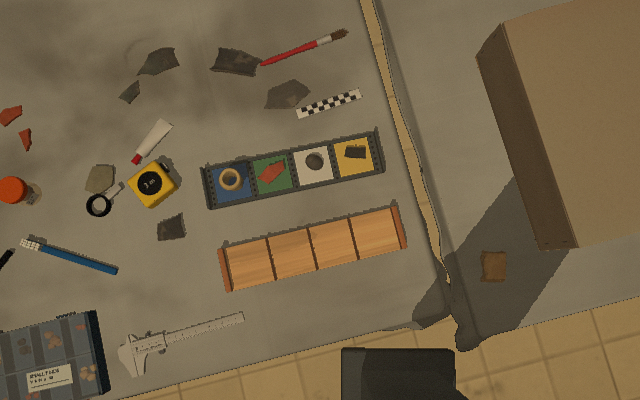

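View pics/scene1.png

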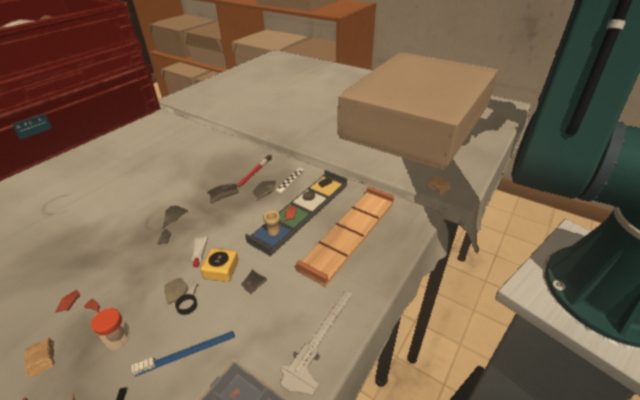

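```bash
python3 - <<'E'
from h import *
def tri(a,b):
    A=[];P=[]
    for n,p in(("top",a),("scene",b)):
        c,R,t=cam(n);K=np.array([[c["fx"],0,c["cx"]],[0,c["fy"],c["cy"]],[0,0,1]]);P.append(K@np.c_[R,t])
    X=cv2.triangulatePoints(P[0],P[1],np.array(a,float).reshape(2,1),np.array(b,float).reshape(2,1));return (X[:3]/X[3]).ravel().round(3)
print("box",tri((577,248),(445,130)),tri((500,22),(338,98)))
print(cam("top")[0]["fx"],cam("wrist")[0]["fx"])
r.snapshot("top")
for th in ["drying_rack","storage_rack"]:
    d=r.masks_of("top",th)[0]; m=d["mask"].astype(np.uint8)
    k=cv2.findContours(m,cv2.RETR_EXTERNAL,cv2.CHAIN_APPROX_NONE)[0]
    w=np.array([px2w("top",p[0],.018)[:2] for c in k if len(c)>20 for p in c],np.float32)
    print(th,d["p"],m.sum(),cv2.minAreaRect(w))
# wrist camera in tool frame
s=r.get_state();c,R,t=cam("wrist");o=-R.T@t
print("wristcam in tool",np.array(s["eef_rot"]).T@(o-s["ee_pos"]),np.array(s["eef_rot"]).T@R.T, c)
E
```

```text
box [ 0.464 -0.115  0.132] [ 0.804 -0.019  0.139]
509.2120243226853 339.4431274851678
drying_rack 0.72 2701 ((0.5898774862289429, 0.30517852306365967), (0.07591971009969711, 0.31619343161582947), 13.033770561218262)
storage_rack 0.84 8016 ((0.45557689666748047, 0.27037423849105835), (0.0762060359120369, 0.3169078826904297), 14.327274322509766)
wristcam in tool [ 0.06723225 -0.0014549  -0.16185476] [[-4.53741035e-04 -9.69702282e-01 -2.44289334e-01]
 [ 9.99999515e-01 -2.26522791e-04 -9.58212723e-04]
 [ 8.73843962e-04 -2.44289650e-01  9.69701915e-01]] {'fx': 339.4431274851678, 'fy': 339.4431274851678, 'cx': 317.42896335092155, 'cy': 195.9125840908335, 'rvec': array([-2.47652078,  1.56013051,  0.19471581]), 'tvec': array([-0.59812408, -0.02862712,  0.38988272])}
```

>>> send_rows([
  [0, 0, 30, 0, 0, 0.057, 1],
  [11, 34.5, 20, 0, 0, 0.057, 1],
  [11, 34.5, 0, 0, 0, 0.057, 1],
  [11, 34.5, 0, 0, 0, 0.057, 1],
  [11, 34.5, 0, 0, 0, 0.057, 1],
  [11, 34.5, 0, 0, 0, 0.057, 1],
  [11, 34.5, 0, 0, 0, 0.057, 1],
  [11, 34.5, 0, 0, 0, 0.057, 1],
  [11, 34.5, 0, 0, 0, 0.057, 1],
  [11, 34.5, 0, 0, 0, 0.057, 1],
  [11, 34.5, 0, 0, 0, 0.057, 1],
  [11, 34.5, 0, 0, 0, 0.057, 1],
])

```text
t: 2.05
ee_pos: [0.3804, -0.1599, 0.2729]
eef_rot: [[0.424, 0.906, 0.001], [0.906, -0.424, -0.0], [-0.0, 0.001, -1.0]]
force: [0.7, -0.3, -0.7]
gripper_width: 1.001
```

>>> send_rows([
  [11, 34.5, 0, 0, 0, 0.057, 1],
  [11, 34.5, 0, 0, 0, 0.057, 1],
  [11, 34.5, 0, 0, 0, 0.057, 1],
  [11, 34.5, 0, 0, 0, 0.057, 1],
  [11, 34.5, 0, 0, 0, 0.057, 1],
  [11, 34.5, 0, 0, 0, 0.057, 1],
  [11, 34.5, 0, 0, 0, 0.057, 1],
  [11, 34.5, 0, 0, 0, 0.057, 1],
  [11, 34.5, 0, 0, 0, 0.057, 1],
  [11, 34.5, 0, 0, 0, 0.057, 1],
  [11, 34.5, -10, 0, 0, 0.057, 1],
  [11, 34.5, -13, 0, 0, 0.057, 1],
])

```text
t: 3.05
ee_pos: [0.5134, 0.2547, 0.2506]
eef_rot: [[-0.245, 0.97, 0.003], [0.97, 0.245, 0.001], [0.0, 0.003, -1.0]]
force: [-0.0, 0.1, 0.7]
gripper_width: 1.0
```

>>> send_rows([
  [11, 34.5, 0, 0, 0, 0, 1],
  [0, 0, 0, 0, 0, 0, 1],
  [0, 0, 0, 0, 0, 0, 1],
])

```text
t: 3.3
ee_pos: [0.5233, 0.2883, 0.249]
eef_rot: [[-0.244, 0.97, -0.001], [0.97, 0.244, -0.0], [-0.0, -0.001, -1.0]]
force: [-1.0, -0.7, -0.9]
gripper_width: 0.996
```

```bash
python3 - <<'E'
from h import *
im=save("wrist","w1.png")
def yaw(rect):
    (c,(a,b),t)=rect; t=np.radians(t); return (c[0].__round__(4),c[1].__round__(4)),round(a,4),round(b,4),round(t,3)
for th,z in [("drying_rack",.018),("storage_rack",.018),("pad_blue",.019),("pad_white",.019),("pad_green",.019),("pad_yellow",.019),("bottle_neck_centre",.069),("lid_knob_find_centre",.034),("red_sherd_centre",.033),("black_sherd_centre",.032)]:
    L=r.masks_of("wrist",th)
    if not L: print(th,"none"); continue
    m=L[0]["mask"].astype(np.uint8)
    k=cv2.findContours(m,cv2.RETR_EXTERNAL,cv2.CHAIN_APPROX_NONE)[0]
    w=np.array([px2w("wrist",p[0],z)[:2] for c in k if len(c)>15 for p in c],np.float32)
    q=np.argwhere(m).mean(0)[::-1]
    print(th,round(L[0]["p"],2),m.sum(),q.round(),yaw(cv2.minAreaRect(w)),px2w("wrist",q,z).round(4))
for th in ["bottle_neck_centre","lid_knob_find_centre","red_sherd_centre","black_sherd_centre"]:
    for d in r.look_for("wrist",th)[:1]: print(th,round(d["p"],2),c2w("wrist",d["centre"]).round(4))
E
```

```text
drying_rack 0.64 6091 [377. 137.] ((0.5909, 0.3092), 0.0772, 0.3108, np.float64(0.223)) [0.5806 0.3403 0.018 ]
storage_rack none
pad_blue 0.67 1953 [380.  70.] ((0.5676, 0.4107), 0.06, 0.0599, np.float64(0.222)) [0.5631 0.4097 0.019 ]
pad_white 0.81 2056 [374. 196.] ((0.5991, 0.2706), 0.0614, 0.0617, np.float64(0.242)) [0.5969 0.2722 0.019 ]
pad_green 0.77 1991 [379. 136.] ((0.5835, 0.3406), 0.0609, 0.0598, np.float64(0.228)) [0.5824 0.3416 0.019 ]
pad_yellow 0.96 1597 [370. 251.] ((0.6152, 0.2006), 0.0597, 0.0591, np.float64(0.241)) [0.6121 0.2035 0.019 ]
bottle_neck_centre 0.74 1091 [391.  69.] ((0.566, 0.4059), 0.0353, 0.0361, np.float64(0.282)) [0.5661 0.4062 0.069 ]
lid_knob_find_centre 0.94 502 [380. 203.] ((0.6025, 0.2696), 0.0277, 0.0298, np.float64(0.279)) [0.6025 0.2697 0.034 ]
red_sherd_centre 0.75 733 [383. 137.] ((0.5864, 0.3418), 0.0241, 0.0481, np.float64(0.808)) [0.5848 0.3423 0.033 ]
black_sherd_centre 0.64 447 [377. 259.] ((0.6202, 0.2012), 0.0381, 0.02, np.float64(1.513)) [0.6199 0.201  0.032 ]
bottle_neck_centre 0.65 [0.5665 0.4113 0.0666]
lid_knob_find_centre 0.83 [0.595  0.2706 0.0371]
red_sherd_centre 0.73 [0.5894 0.3427 0.0334]
black_sherd_centre 0.9 [0.6178 0.201  0.0319]
```

View pics/w1.png

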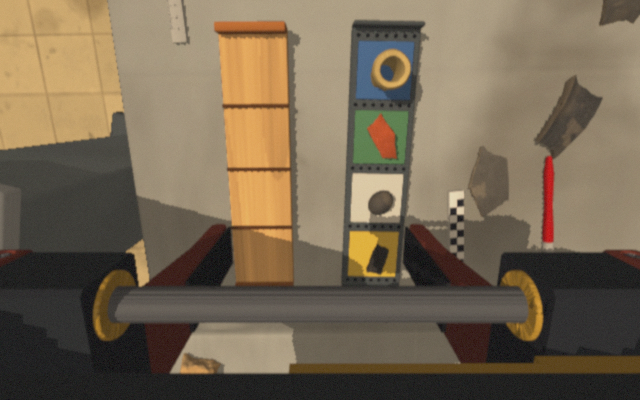

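```bash
python3 - <<'E'
from h import *
im=cv2.imread("pics/w1.png")
L=np.array([(221,105),(226,169),(232,228)],float);Rr=np.array([(289,105),(290,169),(293,228)],float)
for a,b in zip(L,Rr):
    A=px2w("wrist",a,.019)[:2];B=px2w("wrist",b,.019)[:2]; print(((A+B)/2).round(4),np.linalg.norm(A-B).round(4),np.arctan2(*(B-A)[::-1]).round(3))
t=cv2.imread("pics/top1.png")
p=px2w("top",(268.5,243),.02),px2w("top",(311,233),.02)
# ribs in top view via eye
for a,b in [((267,235),(276,279)),((309,225),(318,270)),((348,216),(357,261))]:
    A=px2w("top",a,.019)[:2];B=px2w("top",b,.019)[:2]; print("top",((A+B)/2).round(4),np.linalg.norm(A-B).round(4))
cr=im[15:290,200:430]; cv2.imwrite("pics/w1c.png",cv2.resize(cr,None,fx=2.1,fy=2.1,interpolation=cv2.INTER_CUBIC))
E
```

```text
[0.4383 0.342 ] 0.0759 0.243
[0.456 0.272] 0.0748 0.243
[0.4758 0.2018] 0.0745 0.243
top [0.4403 0.3392] 0.0756
top [0.4571 0.2684] 0.0774
top [0.4731 0.2023] 0.0777
```

View pics/w1c.png

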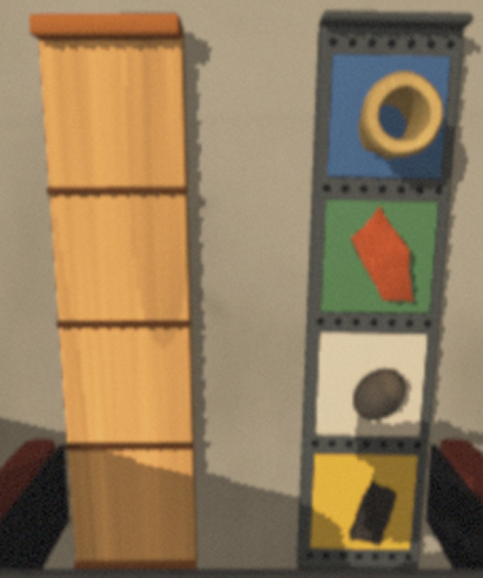

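>>> send_rows([
  [9, 24, -20, 0, 0, 0, 1],
  [9, 24, -20, 0, 0, 0, 1],
  [9, 24, -20, 0, 0, 0, 1],
  [9, 24, -20, 0, 0, 0, 1],
  [8, 25, -20, 0, 0, 0, 1],
  [0, 0, -35, 0, 0, 0, 1],
  [0, 0, -35, 0, 0, 0, 1],
  [0, 0, -30, 0, 0, 0, 1],
  [0, 0, -19, 0, 0, 0, 1],
  [0, 0, 0, 0, 0, 0, 1],
  [0, 0, 0, 0, 0, 0, 1],
])

```text
t: 4.97
ee_pos: [0.5664, 0.4076, 0.0295]
eef_rot: [[-0.242, 0.97, -0.002], [0.97, 0.242, -0.001], [-0.001, -0.003, -1.0]]
force: [1.0, -0.3, 0.5]
gripper_width: 0.997
```

>>> send_rows([
  [0, 0, 0, 0, 0, 0, 0],
  [0, 0, 0, 0, 0, 0, 0],
  [0, 0, 0, 0, 0, 0, 0],
  [0, 0, 0, 0, 0, 0, 0],
  [0, 0, 0, 0, 0, 0, 0],
  [0, 0, 0, 0, 0, 0, 0],
], force=15)

```text
t: 5.47
ee_pos: [0.5675, 0.4081, 0.0313]
eef_rot: [[-0.242, 0.97, 0.001], [0.97, 0.242, 0.001], [0.0, 0.001, -1.0]]
force: [0.6, -0.8, 0.7]
gripper_width: 0.581
```

>>> send_rows([
  [0, 0, 0, 0, 0, 0, 0],
  [0, 0, 0, 0, 0, 0, 0],
  [0, 0, 0, 0, 0, 0, 0],
  [0, 0, 0, 0, 0, 0, 0],
])

```text
t: 5.8
ee_pos: [0.5672, 0.4079, 0.0306]
eef_rot: [[-0.242, 0.97, -0.0], [0.97, 0.242, -0.0], [-0.0, -0.0, -1.0]]
force: [-0.5, 0.2, 0.9]
gripper_width: 0.406
```

>>> send_rows([
  [0, 0, 30, 0, 0, 0, 0],
  [0, 0, 30, 0, 0, 0, 0],
  [-10, -25, 10, 0, 0, 0, 0],
  [-10, -27, 0, 0, 0, 0, 0],
  [-10, -27, 0, 0, 0, 0, 0],
  [-10, -27, 0, 0, 0, 0, 0],
  [-10, -27, 0, 0, 0, 0, 0],
  [-10, -27, 0, 0, 0, 0, 0],
  [-10, -27, 0, 0, 0, 0, 0],
  [-10, -27, 0, 0, 0, 0, 0],
  [-4.5, -27, 0, 0, 0, 0, 0],
  [0, 0, 0, 0, 0, 0, 0],
])

```text
t: 6.8
ee_pos: [0.4804, 0.1632, 0.1003]
eef_rot: [[-0.24, 0.971, -0.003], [0.971, 0.24, -0.002], [-0.001, -0.003, -1.0]]
force: [0.5, -0.5, 0.0]
gripper_width: 0.403
```

```bash
python3 - <<'E'
from h import *
im=save("wrist","w2.png"); s=r.get_state(); print(s["ee_pos"],s["gripper_width"])
E
```

```text
[0.48181699 0.16508879 0.10062698] 0.4061969765882517
```

View pics/w2.png

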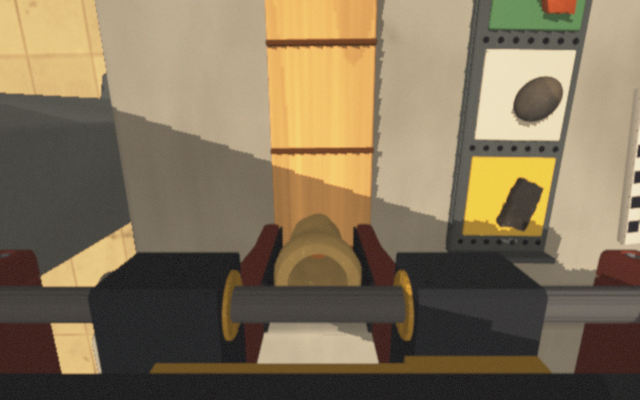

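```bash
python3 - <<'E'
from h import *
for a,b in [((266,42),(376,41)),((271,150),(374,150))]:
    A=px2w("wrist",a,.019)[:2];B=px2w("wrist",b,.019)[:2]; print(((A+B)/2).round(4),np.linalg.norm(A-B).round(4),np.arctan2(*(B-A)[::-1]).round(3))
print("bottle",px2w("wrist",(317,272),.139).round(4))
for th,z in [("pad_white",.019),("pad_yellow",.019),("lid_knob_find_centre",.0295),("black_sherd_centre",.031)]:
    L=r.masks_of("wrist",th)
    if not L: print(th,"none"); continue
    m=L[0]["mask"].astype(np.uint8)
    k=max(cv2.findContours(m,cv2.RETR_EXTERNAL,cv2.CHAIN_APPROX_NONE)[0],key=len)
    w=np.array([px2w("wrist",p[0],z)[:2] for p in k],np.float32)
    print(th,round(L[0]["p"],2),m.sum(),cv2.minAreaRect(w))
E
```

```text
[0.4576 0.275 ] 0.073 0.249
[0.4759 0.2056] 0.0737 0.241
bottle [0.4806 0.1709 0.139 ]
pad_white 0.6 6263 ((0.6023723483085632, 0.27621859312057495), (0.06092960759997368, 0.06000945717096329), 12.896295547485352)
pad_yellow 0.61 4892 ((0.6190314292907715, 0.20677950978279114), (0.06104103475809097, 0.060683198273181915), 12.979090690612793)
lid_knob_find_centre 0.87 1734 ((0.6068700551986694, 0.27661606669425964), (0.03229854255914688, 0.027910999953746796), 25.311269760131836)
black_sherd_centre 0.65 1507 ((0.622651219367981, 0.2053854614496231), (0.03698081523180008, 0.023563556373119354), 84.74858093261719)
```

>>> send_rows([
  [1, 1, -25, 0, 0, 0, 0],
  [0, 0, -25, 0, 0, 0, 0],
  [0, 0, -13, 0, 0, 0, 0],
  [0, 0, -5, 0, 0, 0, 0],
  [0, 0, -3, 0, 0, 0, 0],
  [0, 0, 0, 0, 0, 0, 0],
  [0, 0, 0, 0, 0, 0, 0],
])

```text
t: 7.63
ee_pos: [0.4845, 0.1684, 0.0302]
eef_rot: [[-0.242, 0.97, 0.001], [0.97, 0.242, 0.0], [0.0, 0.001, -1.0]]
force: [-0.3, 0.5, -0.5]
gripper_width: 0.407
```

>>> send_rows([
  [0, 0, -2, 0, 0, 0, 0],
  [0, 0, 0, 0, 0, 0, 0],
  [0, 0, 0, 0, 0, 0, 0.8],
  [0, 0, 0, 0, 0, 0, 0.8],
  [0, 0, 0, 0, 0, 0, 0.8],
  [0, 0, 0, 0, 0, 0, 0.8],
  [0, 0, 0, 0, 0, 0, 0.8],
  [0, 0, 15, 0, 0, 0, 0.8],
  [0, 0, 35, 0, 0, 0, 0.8],
  [0, 0, 35, 0, 0, 0, 0.8],
])

```text
t: 8.47
ee_pos: [0.4821, 0.1676, 0.1124]
eef_rot: [[-0.241, 0.97, -0.004], [0.97, 0.241, -0.001], [0.0, -0.004, -1.0]]
force: [2.0, 0.5, 0.5]
gripper_width: 0.801
```

>>> send_rows([
  [20, 0, 20, 0, 0, 0, 0.8],
  [33, -7, 10, 0, 0, 0, 0.8],
  [33, -7, 5, 0, 0, 0, 0.8],
  [33, -7, 0, 0, 0, 0, 0.8],
  [24, -7, 0, 0, 0, 0, 0.8],
  [0, 0, 0, 0, 0, 0, 0.8],
  [0, 0, 0, 0, 0, 0, 0.8],
  [0, 0, 0, 0, 0, 0, 0.8],
  [0, 0, 0, 0, 0, 0, 0.8],
])

```text
t: 9.22
ee_pos: [0.6249, 0.1402, 0.1472]
eef_rot: [[-0.242, 0.97, -0.002], [0.97, 0.242, -0.0], [0.0, -0.002, -1.0]]
force: [-0.4, 0.6, 0.3]
gripper_width: 0.8
```

```bash
cat > m.py <<'E'
from h import *
import sys
c0=r.camera_model("wrist"); im=save("wrist",sys.argv[1]); s=r.get_state(); print(s["ee_pos"].round(4),s["eef_rot"][:,1].round(3))
r.camera_model=lambda n:c0
Z=dict(pad_blue=.019,pad_white=.019,pad_yellow=.019,pad_green=.019,lid_knob_find_centre=.0295,black_sherd_centre=.031,red_sherd_centre=.032,bottle_neck_centre=.066)
for th in sys.argv[2:]:
    n,_,dz=th.partition(":"); z=Z[n]+float(dz or 0)
    L=r.masks_of("wrist",n)
    if not L: print(n,"none"); continue
    m=L[0]["mask"].astype(np.uint8)
    k=max(cv2.findContours(m,cv2.RETR_EXTERNAL,cv2.CHAIN_APPROX_NONE)[0],key=len)
    w=np.array([px2w("wrist",p[0],z)[:2] for p in k],np.float32)
    M=cv2.moments(w); (c,d,a)=cv2.minAreaRect(w)
    u=np.array([np.cos(.223),np.sin(.223)]); e=np.c_[w@u,w@[-u[1],u[0]]]
    print(n,round(L[0]["p"],2),"rect",np.round(c,4),np.round(d,4),round(np.radians(a),3),"centroid",round(M["m10"]/M["m00"],4),round(M["m01"]/M["m00"],4),"extent rackx,y",np.ptp(e,0).round(4))
E
python3 m.py w3.png pad_white pad_yellow pad_green lid_knob_find_centre black_sherd_centre red_sherd_centre
```

```text
[0.625  0.1403 0.1473] [ 0.97   0.242 -0.002]
pad_white 0.64 rect [0.6015 0.2658] [0.0618 0.0463] 0.244 centroid 0.6009 0.2632 extent rackx,y [0.0611 0.047 ]
pad_yellow 0.67 rect [0.6162 0.2031] [0.0603 0.0596] 0.225 centroid 0.6161 0.2031 extent rackx,y [0.0603 0.0597]
pad_green none
lid_knob_find_centre 0.6 rect [0.6029 0.2717] [0.0286 0.0282] 0.244 centroid 0.6031 0.2715 extent rackx,y [0.0286 0.0284]
black_sherd_centre 0.69 rect [0.6211 0.2013] [0.0358 0.0181] 1.567 centroid 0.6212 0.2008 extent rackx,y [0.0241 0.0367]
red_sherd_centre 0.69 rect [0.6029 0.2714] [0.0283 0.0286] 0.244 centroid 0.6032 0.2711 extent rackx,y [0.0283 0.0288]
```

View pics/w3.png

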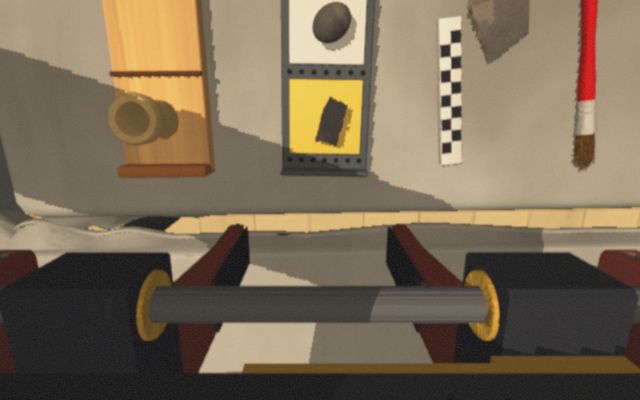

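>>> send_rows([
  [0, 20, -10, 0, 0, -0.1, 0.8],
  [-2, 21, -20, 0, 0, -0.1, 0.8],
  [-2, 20, -30, 0, 0, 0, 0.8],
  [0, 0, -30, 0, 0, 0, 0.8],
  [0, 0, -25, 0, 0, 0, 0.8],
  [0, 0, -8, 0, 0, 0, 0.8],
  [0, 0, -2, 0, 0, 0, 0.8],
  [0, 0, 0, 0, 0, 0, 0.8],
])

```text
t: 10.23
ee_pos: [0.6228, 0.2008, 0.0227]
eef_rot: [[-0.044, 0.999, -0.0], [0.999, 0.044, -0.0], [-0.0, -0.0, -1.0]]
force: [0.2, 0.4, 0.7]
gripper_width: 0.801
```

>>> send_rows([
  [0, 0, 0, 0, 0, 0, 0],
  [0, 0, 0, 0, 0, 0, 0],
  [0, 0, 0, 0, 0, 0, 0],
  [0, 0, 0, 0, 0, 0, 0],
  [0, 0, 0, 0, 0, 0, 0],
  [0, 0, 0, 0, 0, 0, 0],
  [0, 0, 0, 0, 0, 0, 0],
  [0, 0, 0, 0, 0, 0, 0],
  [0, 0, 0, 0, 0, 0, 0],
], force=12)

```text
t: 10.98
ee_pos: [0.6227, 0.2009, 0.0227]
eef_rot: [[-0.044, 0.999, -0.0], [0.999, 0.044, -0.0], [-0.0, -0.0, -1.0]]
force: [-0.1, 0.2, 1.5]
gripper_width: 0.21
```

>>> send_rows([
  [0, 0, 20, 0, 0, 0, 0],
  [0, 0, 30, 0, 0, 0, 0],
  [-20, 18, 20, 0, 0, 0, 0],
  [-25, 23, 0, 0, 0, 0, 0],
  [-25, 23, 0, 0, 0, 0, 0],
  [-25, 23, 0, 0, 0, 0, 0],
  [-25, 23, 0, 0, 0, 0, 0],
  [-25, 23, 0, 0, 0, 0, 0],
  [-25, 22, 0, 0, 0, 0, 0],
  [-23, 20, 0, 0, 0, 0, 0],
  [0, 0, 0, 0, 0, 0, 0],
  [0, 0, 0, 0, 0, 0, 0],
])

```text
t: 11.98
ee_pos: [0.4285, 0.3768, 0.0926]
eef_rot: [[-0.047, 0.999, -0.0], [0.999, 0.047, -0.0], [-0.0, -0.0, -1.0]]
force: [0.3, -0.6, -0.0]
gripper_width: 0.214
```

```bash
python3 m.py w4.png black_sherd_centre:0.07 bottle_neck_centre pad_white lid_knob_find_centre
```

```text
[0.4296 0.3762 0.0927] [0.999 0.046 0.   ]
black_sherd_centre 0.63 rect [0.4284 0.3789] [0.0181 0.0371] 0.033 centroid 0.4284 0.3783 extent rackx,y [0.023  0.0387]
bottle_neck_centre 0.41 rect [0.5693 0.3027] [0.0444 0.0368] 0.046 centroid 0.5639 0.3065 extent rackx,y [0.0423 0.0395]
pad_white 0.57 rect [0.6052 0.2672] [0.0558 0.0459] 0.046 centroid 0.5988 0.2718 extent rackx,y [0.0528 0.0495]
lid_knob_find_centre 0.81 rect [0.6028 0.272 ] [0.0318 0.0352] 0.046 centroid 0.6029 0.2718 extent rackx,y [0.0313 0.0363]
```

View pics/w4.png

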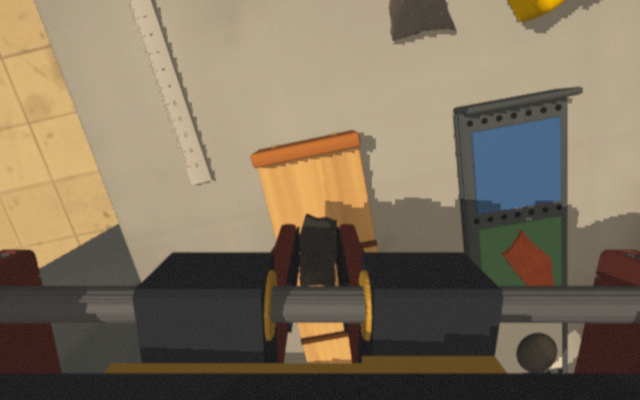

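>>> send_rows([
  [1, -1, -30, 0, 0, 0, 0],
  [0, 0, -25, 0, 0, 0, 0],
  [0, 0, -12, 0, 0, 0, 0],
  [0, 0, -4, 0, 0, 0, 0],
  [0, 0, -2, 0, 0, 0, 0],
  [0, 0, 0, 0, 0, 0, 0],
  [0, 0, 0, 0, 0, 0, 0],
])

```text
t: 12.82
ee_pos: [0.4318, 0.3748, 0.0202]
eef_rot: [[-0.043, 0.999, 0.001], [0.999, 0.043, 0.001], [0.001, 0.001, -1.0]]
force: [0.0, -0.6, -0.2]
gripper_width: 0.214
```

>>> send_rows([
  [0, 0, 0, 0, 0, 0, 0.5],
  [0, 0, 0, 0, 0, 0, 0.5],
  [0, 0, 0, 0, 0, 0, 0.5],
  [0, 0, 0, 0, 0, 0, 0.5],
  [0, 0, 0, 0, 0, 0, 0.5],
  [0, 0, 20, 0, 0, 0, 0.8],
  [0, 0, 30, 0, 0, 0, 0.8],
  [0, 0, 30, 0, 0, 0, 0.8],
])

```text
t: 13.48
ee_pos: [0.4297, 0.3743, 0.0996]
eef_rot: [[-0.044, 0.999, -0.002], [0.999, 0.044, -0.002], [-0.002, -0.003, -1.0]]
force: [0.4, 0.2, 0.4]
gripper_width: 0.689
```

>>> send_rows([
  [25, -15, 0, 0, 0, 0.1, 0.8],
  [30, -18, 0, 0, 0, 0.1, 0.8],
  [30, -18, 0, 0, 0, 0, 0.8],
  [30, -18, 0, 0, 0, 0, 0.8],
  [30, -18, 0, 0, 0, 0, 0.8],
  [28, -16, -10, 0, 0, 0, 0.8],
  [0, 0, -25, 0, 0, 0, 0.8],
  [0, 0, -25, 0, 0, 0, 0.8],
  [0, 0, -12, 0, 0, 0, 0.8],
  [0, 0, -4, 0, 0, 0, 0.8],
  [0, 0, 0, 0, 0, 0, 0.8],
  [0, 0, 0, 0, 0, 0, 0.8],
])

```text
t: 14.48
ee_pos: [0.6039, 0.2725, 0.0243]
eef_rot: [[-0.242, 0.97, 0.001], [0.97, 0.242, 0.0], [0.0, 0.001, -1.0]]
force: [0.1, 0.1, 0.6]
gripper_width: 0.795
```

>>> send_rows([
  [0, 0, -2, 0, 0, 0, 0],
  [0, 0, 0, 0, 0, 0, 0],
  [0, 0, 0, 0, 0, 0, 0],
  [0, 0, 0, 0, 0, 0, 0],
  [0, 0, 0, 0, 0, 0, 0],
  [0, 0, 0, 0, 0, 0, 0],
  [0, 0, 0, 0, 0, 0, 0],
  [0, 0, 0, 0, 0, 0, 0],
  [0, 0, 0, 0, 0, 0, 0],
], force=12)

```text
t: 15.23
ee_pos: [0.6037, 0.2719, 0.0217]
eef_rot: [[-0.242, 0.97, -0.0], [0.97, 0.242, -0.0], [-0.0, -0.0, -1.0]]
force: [-0.1, -0.6, 2.0]
gripper_width: 0.309
```

>>> send_rows([
  [0, 0, 20, 0, 0, 0, 0],
  [0, 0, 30, 0, 0, 0, 0],
  [-20, 4.5, 10, 0, 0, 0, 0],
  [-28, 6, 0, 0, 0, 0, 0],
  [-28, 6, 0, 0, 0, 0, 0],
  [-28, 6, 0, 0, 0, 0, 0],
  [-28, 6, 0, 0, 0, 0, 0],
  [-24, 6, 0, 0, 0, 0, 0],
  [0, 0, 0, 0, 0, 0, 0],
  [0, 0, 0, 0, 0, 0, 0],
])

```text
t: 16.07
ee_pos: [0.4466, 0.3066, 0.0817]
eef_rot: [[-0.243, 0.97, -0.0], [0.97, 0.243, -0.0], [-0.0, -0.001, -1.0]]
force: [0.4, 0.1, -0.3]
gripper_width: 0.31
```

```bash
python3 m.py w5.png lid_knob_find_centre:0.06 black_sherd_centre:-0.003 pad_green red_sherd_centre
```

```text
[0.4482 0.3068 0.0819] [0.97  0.243 0.001]
lid_knob_find_centre 0.87 rect [0.447  0.3062] [0.0271 0.0311] 0.245 centroid 0.447 0.3063 extent rackx,y [0.027  0.0313]
black_sherd_centre 0.98 rect [0.4318 0.3756] [0.0181 0.0362] 0.033 centroid 0.4318 0.375 extent rackx,y [0.0228 0.0373]
pad_green 0.81 rect [0.5825 0.3433] [0.0606 0.0598] 0.227 centroid 0.5825 0.3433 extent rackx,y [0.0607 0.0598]
red_sherd_centre 0.87 rect [0.5832 0.3449] [0.0267 0.0521] 0.799 centroid 0.5821 0.3447 extent rackx,y [0.0356 0.0476]
```

View pics/w5.png

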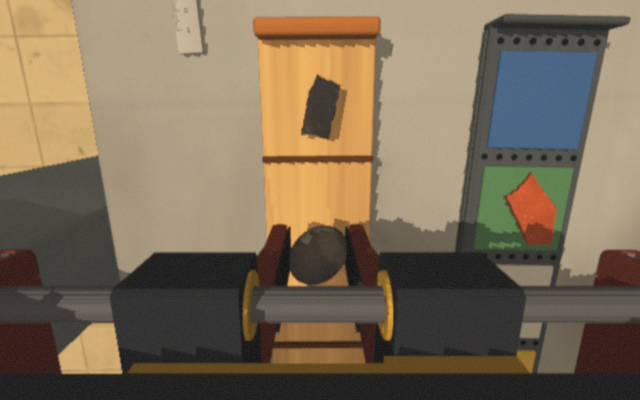

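>>> send_rows([
  [0, 0, -30, 0, 0, 0, 0],
  [0, 0, -20, 0, 0, 0, 0],
  [0, 0, -8, 0, 0, 0, 0],
  [0, 0, -3, 0, 0, 0, 0],
  [0, 0, -1, 0, 0, 0, 0],
  [0, 0, 0, 0, 0, 0, 0],
  [0, 0, 0, 0, 0, 0, 0],
])

```text
t: 16.9
ee_pos: [0.4486, 0.3068, 0.0205]
eef_rot: [[-0.241, 0.97, 0.001], [0.97, 0.241, 0.001], [0.0, 0.002, -1.0]]
force: [0.5, -0.4, -0.2]
gripper_width: 0.308
```

>>> send_rows([
  [0, 0, 0, 0, 0, 0, 0.55],
  [0, 0, 0, 0, 0, 0, 0.55],
  [0, 0, 0, 0, 0, 0, 0.55],
  [0, 0, 0, 0, 0, 0, 0.55],
  [0, 0, 0, 0, 0, 0, 0.55],
  [0, 0, 20, 0, 0, 0, 0.7],
  [0, 0, 30, 0, 0, 0, 0.7],
  [0, 0, 30, 0, 0, 0, 0.7],
])

```text
t: 17.57
ee_pos: [0.4467, 0.3059, 0.0997]
eef_rot: [[-0.242, 0.97, -0.003], [0.97, 0.242, -0.001], [-0.001, -0.003, -1.0]]
force: [-0.5, -0.1, -0.8]
gripper_width: 0.696
```

```bash
python3 -c "
from h import *
s=r.get_state();print(s['joint_pos'].round(1),s['ee_pos'])"
```

```text
[ 27.1  24.2 101.3   0.   54.7  13.1] [0.44665213 0.30588148 0.09969601]
```

>>> send_rows([
  [20, 5, 0, 0, 0, 0.104, 0.7],
  [25, 7, 0, 0, 0, 0.104, 0.7],
  [25, 7, 0, 0, 0, 0.104, 0.7],
  [25, 7, 0, 0, 0, 0.104, 0.7],
  [25, 7, 0, 0, 0, 0.104, 0.7],
  [16, 5, -10, 0, 0, 0, 0.7],
  [0, 0, -25, 0, 0, 0, 0.7],
  [0, 0, -25, 0, 0, 0, 0.7],
  [0, 0, -12, 0, 0, 0, 0.7],
  [0, 0, -5, 0, 0, 0, 0.7],
  [0, 0, 0, 0, 0, 0, 0.7],
  [0, 0, 0, 0, 0, 0, 0.7],
])

```text
t: 18.57
ee_pos: [0.5839, 0.3446, 0.0232]
eef_rot: [[-0.692, 0.722, 0.0], [0.722, 0.692, 0.0], [-0.0, 0.0, -1.0]]
force: [0.2, 0.1, 0.2]
gripper_width: 0.699
```

>>> send_rows([
  [0, 0, 0, 0, 0, 0, 0],
  [0, 0, 0, 0, 0, 0, 0],
  [0, 0, 0, 0, 0, 0, 0],
  [0, 0, 0, 0, 0, 0, 0],
  [0, 0, 0, 0, 0, 0, 0],
  [0, 0, 0, 0, 0, 0, 0],
  [0, 0, 0, 0, 0, 0, 0],
  [0, 0, 0, 0, 0, 0, 0],
], force=12)

```text
t: 19.23
ee_pos: [0.5838, 0.3444, 0.0229]
eef_rot: [[-0.692, 0.722, -0.0], [0.722, 0.692, -0.0], [0.0, -0.0, -1.0]]
force: [-1.5, -0.4, 2.7]
gripper_width: 0.272
```

>>> send_rows([
  [0, 0, 20, 0, 0, 0, 0],
  [0, 0, 30, 0, 0, 0, 0],
  [-15, -14, 10, 0, 0, 0.025, 0],
  [-22, -20, 0, 0, 0, 0, 0],
  [-22, -20, 0, 0, 0, 0, 0],
  [-22, -20, 0, 0, 0, 0, 0],
  [-22, -20, 0, 0, 0, 0, 0],
  [-16, -14, 0, 0, 0, 0, 0],
  [0, 0, 0, 0, 0, 0, 0],
  [0, 0, 0, 0, 0, 0, 0],
  [0, 0, 0, 0, 0, 0, 0],
])

```text
t: 20.15
ee_pos: [0.4663, 0.2372, 0.083]
eef_rot: [[-0.709, 0.705, 0.002], [0.705, 0.709, 0.001], [-0.001, 0.002, -1.0]]
force: [0.2, 0.5, 0.4]
gripper_width: 0.274
```

```bash
python3 m.py w6.png red_sherd_centre:0.06 lid_knob_find_centre:-0.003
```

```text
[0.4666 0.2374 0.083 ] [0.705 0.71  0.002]
red_sherd_centre 0.91 rect [0.4643 0.2409] [0.0235 0.042 ] 0.816 centroid 0.4646 0.2398 extent rackx,y [0.0319 0.0459]
lid_knob_find_centre 0.89 rect [0.4488 0.3067] [0.0317 0.0252] 1.067 centroid 0.4488 0.3066 extent rackx,y [0.0284 0.0291]
```

View pics/w6.png

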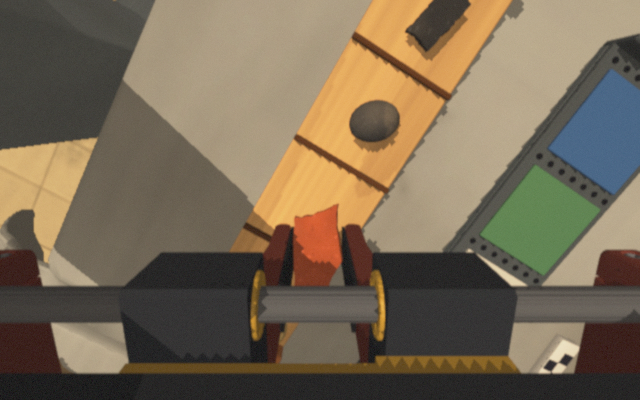

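>>> send_rows([
  [-2, 0, -30, 0, 0, 0, 0],
  [0, 0, -20, 0, 0, 0, 0],
  [0, 0, -8, 0, 0, 0, 0],
  [0, 0, -3, 0, 0, 0, 0],
  [0, 0, -2, 0, 0, 0, 0],
  [0, 0, 0, 0, 0, 0, 0],
  [0, 0, 0, 0, 0, 0, 0],
])

```text
t: 20.88
ee_pos: [0.4638, 0.2369, 0.0204]
eef_rot: [[-0.71, 0.704, 0.002], [0.704, 0.71, 0.001], [-0.001, 0.001, -1.0]]
force: [0.8, 0.4, -0.6]
gripper_width: 0.276
```

>>> send_rows([
  [0, 0, 0, 0, 0, 0, 0.5],
  [0, 0, 0, 0, 0, 0, 0.5],
  [0, 0, 0, 0, 0, 0, 0.5],
  [0, 0, 0, 0, 0, 0, 0.5],
  [0, 0, 0, 0, 0, 0, 0.5],
  [0, 0, 20, 0, 0, 0, 0.5],
  [0, 0, 30, 0, 0, 0, 0.5],
  [0, 0, 35, 0, 0, 0, 0.5],
  [0, 0, 40, 0, 0, 0, 0.5],
  [0, 0, 40, 0, 0, 0, 0.5],
])

```text
t: 21.72
ee_pos: [0.4619, 0.2361, 0.186]
eef_rot: [[-0.71, 0.705, -0.001], [0.705, 0.71, -0.001], [0.001, -0.001, -1.0]]
force: [1.6, 0.1, -0.7]
gripper_width: 0.496
```

>>> send_rows([
  [18, -33, 10, 0, 0, -0.11, 0.5],
  [18, -33, 10, 0, 0, -0.11, 0.5],
  [18, -33, 0, 0, 0, -0.11, 0.5],
  [18, -33, 0, 0, 0, -0.11, 0.5],
  [0, 0, 0, 0, 0, -0.1, 0.5],
  [0, 0, 0, 0, 0, 0, 0.5],
  [0, 0, 0, 0, 0, 0, 0.5],
  [0, 0, 0, 0, 0, 0, 0.5],
])

```text
t: 22.38
ee_pos: [0.5339, 0.1051, 0.2044]
eef_rot: [[-0.25, 0.968, -0.001], [0.968, 0.25, 0.0], [0.001, -0.001, -1.0]]
force: [-0.3, 0.4, -0.6]
gripper_width: 0.496
```

```bash
python3 m.py w7.png red_sherd_centre:-0.003 lid_knob_find_centre:-0.003 black_sherd_centre:-.003 bottle_neck_centre; python3 -c "
from h import *
save('top','top2.png')"
```

```text
[0.5339 0.1053 0.2044] [ 0.968  0.25  -0.001]
red_sherd_centre 0.85 rect [0.4685 0.2351] [0.0246 0.0481] 0.765 centroid 0.4665 0.2353 extent rackx,y [0.033  0.0425]
lid_knob_find_centre none
black_sherd_centre none
bottle_neck_centre 0.9 rect [0.4841 0.1701] [0.0351 0.0354] 0.24 centroid 0.484 0.1701 extent rackx,y [0.0351 0.0355]
```

View pics/w7.png

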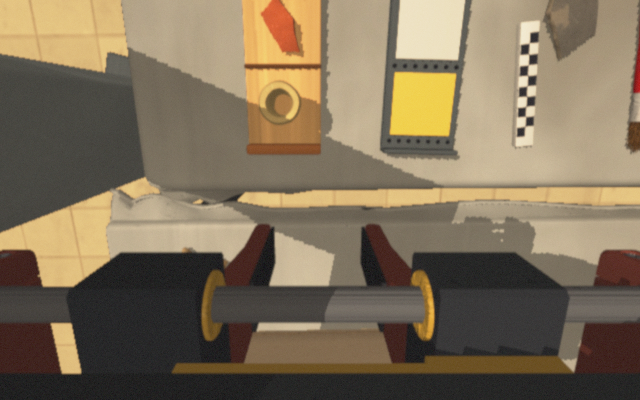

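View pics/top2.png

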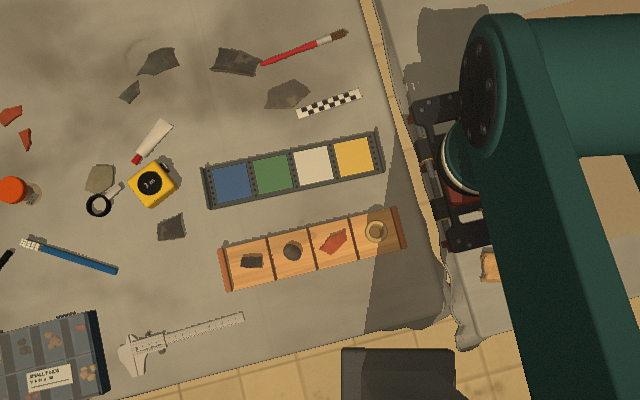

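```bash
python3 -c "
from rig import r
print(r.hand_in())"
```

```text
the job is handed in; nothing more can be done
None
```

I moved all four finds to the storage rack with the row reversed and handed the job in, at about 22.5 s on the robot's clock. No verdict came back.

From left to right the storage rack now holds the black sherd, the lid knob, the red sherd and the bottle neck. On the drying rack they stood bottle, red sherd, knob, black sherd.

- **Placing:** the last top view shows one find in each bay, the bottle upright, the sherds flat, and the pads still in place. The wrist camera put each find within about 4 mm of its bay centre, which is roughly as good as my rack measurement.
- **Checks that failed or disagreed:**
  - In the final wrist view the networks found no knob or black sherd, because both were out of frame. Their positions come from earlier close views and the top picture.
  - One wrist measurement, taken while the arm was still settling, differed from the others by up to 6 mm, so I gave it little weight.
  - The sherds' edges lay further from the rack's axes than their stated 0.2 rad. I gripped the red sherd along its parallel sides, and the black one to within about 0.05 rad of its edges. They closed at 24 mm and 18.5 mm, narrower than their listed widths.

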